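# Lock the sample carrier with its T-key

### The arm

A 6-joint arm with a two-finger parallel gripper is mounted at the origin on a cart in front of the work surface, level with it; the furniture and walls round the work are solid. World frame = base frame: x ahead of the robot, y to its left, z up, the work surface at z = 0. Lengths are in m, angles in rad, forces in N, time in s.
With the tool pointing down it reaches from about 0.375 to 0.9 m from the base axis. Payload 3.1 kg.
Tool frame: the origin (TCP) lies on the centre line of the jaws, within the pads' length; the fingertips stand 22 mm ahead of it and the grasp point (between the pads) lies 3 mm ahead of it; z points along the fingers, x is the direction in which the jaws open and shut, and the axes are right-handed (so a half turn about z gives the same grasp; the last joint's range is limited). The gripper opens to 85 mm and grips with 20 to 120 N. Pads are 22 mm wide; open, the fingers measure 114 mm over their backs; the gripper's body (76 mm by 85 mm) begins 54 mm behind the grasp point. The pads swing forward as they close: fully open they stand 13 mm farther back than shut.
Start: joints at [1.054, 0.527, 1.433, -0, 1.181, -0.178], TCP at [0.207, 0.59, 0.253] pointing down, gripper open.
Joint ranges: [-3.08, 3.08], [-0.75, 2.2], [0.22, 2.44], [-1.43, 4.57], [0, 2.65], [-2.85, 2.85]. Speed limits (rad/s): [2.79, 2.79, 3.14, 3.14, 3.14, 3.14].

### API

Orientations are given as [roll, pitch, yaw] about the fixed x, y, z axes, in that order (R = Rz(yaw) Ry(pitch) Rx(roll)).
In Python, from plant import r, vision gives the robot as it stands. The module is installed in compiled form; this text tells all that it offers. Calls block until the motion is done:
- r.move_pose(position, orientation): joint-space move of the TCP to a pose.
- r.line_to(position, ori=None, feed=0.15, threshold=None): straight line of the TCP; ori=None keeps the orientation; feed is the mean speed in m/s. With threshold (N) it stops when the force on the tool has changed by that much, and returns True; else False.
- r.goto_joints(angles): joint-space move.
- r.gripper_to(opening): finger opening in m; the grip force is fixed at half the most; returns when the fingers have stopped.
- r.hold(seconds).
- r.inverse_kinematics(position, orientation): joint angles nearest the present ones, or None.
- vision.get_image(name): name is "side" or "top"; returns the picture (480x640x3 uint8, red, green, blue); there is no depth.
- vision.camera_params(name): a dict with "intrinsics" (3x3 intrinsics, pixels), "k1" (the pictures are not rectified: a ray, as slopes to the right and down, at radius r is drawn at 1 + k1 r^2 times it, then the intrinsics apply), "xyz" and "rotation" of the camera in the world. Camera axes: x right, y down, z forward; pixel columns grow to the right and rows downward; lengths in m; the calibration is good to about 2 mm. A picture is of the moment at which its call begins. camera_params takes no time and is no camera call.
A pose or a line that the arm cannot do raises r.PlanningError and nothing moves.
- r.sign_off(): hands the job in, once; it reports no verdict.
Trained networks look in the newest picture that a camera, given by its name, has taken for a name from the list of things; names that differ only in an ending like _2 or _b are one class to them, and where a whole thing is asked for, a point or a joint stands for the part that bears it (a point fixed in the world has none). Each returns a list of dicts, best first, with "p" (0 to 1); they miss things now and then, are a little off and sometimes report something else, mostly with a low value. They report only what shows in the picture. A call takes as long as a camera call. They do not tell look-alikes from the thing itself.
- vision.search_frame(query, camera): "bbox" ([left, top, width, height] in pixels, round what is visible of it).
- vision.masks_of(query, camera): "mask" (480x640 bool, what is visible of it) and "bbox" ([left, top, width, height] in pixels, round what is visible of it).
- vision.tip_of(query, camera): "location" ([column, row] in pixels: a listed point, or the origin of a listed thing).
Readings, each from a call of its own:
- r.read_t(): time.
- r.read_qpos(): joint angles.
- r.read_dq(): joint speeds.
- r.read_joint_efforts(): joint torques, N m.
- r.read_eef_pos(): TCP position.
- r.read_tcp_rot(): TCP orientation.
- r.read_wrist_force(): force on the tool from outside, world axes, zero at the start.
- r.read_moment(): the same for the moment, N m.
- r.read_finger_gap(): finger opening in m.
Only numpy, scipy, OpenCV 4.12 (cv2) and the standard library are available. Lean on these libraries where they do the work, as an engineer would, in place of code of your own. Each camera call takes 0.05 s, during which the arm holds its last target.

### The job

Close the lid of the metal sample carrier fully. Then take the T-key out of its parking stand, pass its T-head down through the slot in the lid and ledge until its flange rests on the lid, and turn it a quarter turn so that its handle lies straight across the slot and the lid is locked; let go of it there. Leave the film roll, the small amber bottle and the forceps where they are.

Things in the scene. Friction and masses are not known exactly. Their poses are not given: they have to be found in the camera images.
- carrier: Sample carrier, fixed: grey box 88x88 mm, rim 60 mm above the bench, holding a card freezer box. Origin: box centre at bench height; z up, -x is its front. In front of the box is a ledge, 46 mm deep (x), 80 mm wide (y), 6 mm thick, top at z = 60 mm, 48 mm of open space under it, with a slot 33 mm (along y) x 12 mm centred at x = -67 mm.
- slot (a point): Centre of the slot, at the height of the closed lid's top face (66 mm above the bench); carrier axes: the slot runs along y. The closed lid's slot lies exactly over the ledge's; both are 33x12 mm, through 6 + 6 mm of plate.
- lid (a joint): Angle (rad) of the carrier's flat aluminium lid, 138x88x6 mm, with a slot near its free front edge. 0 = closed on the rim and ledge (hard stop); grows as the front lifts. Hinge along the carrier's y at its x = +49, z = 63 mm; lid spans 5 to 143 mm in front of it. Stiff hinge (about 0.2 N m): stays at any angle, closes when pressed down with a few N.
- t_key: Loose steel T-key, about 0.12 kg. Origin: centre of the T-head's underside; z up. T-head 30 (y) x 9 (x) x 8 mm high; shank 9 mm diameter to z = 24; flange 42 mm diameter, z = 24 to 29 mm. Same after half a turn. With its flange on the closed lid the origin is 42 mm above the bench and the T-head is 4 mm clear below the ledge, so it turns freely.
- key_handle (a point): Centre of the T-key's black bar handle, 46 mm above the key's origin (key axes). Bar 44 mm long (along y, the same direction as the T-head), 16 mm thick (along x; grip it across this), 34 mm high: z = 29 to 63 mm of the key, with a 1.5 mm button on top.
- stand: Parking stand, a fixed grey block 64x64x32 mm. Origin: centre of its underside. A slot 36 mm (along y) x 14 mm, 28 mm deep, in its top holds the T-key upright, flange on the block's top, handle along the stand's y (within a few degrees).
- film_roll: Bystander: white roll of sealing film standing on end, 55 mm diameter, 51 mm high; origin at the centre of its underside.
- amber_bottle: Bystander: small amber screw-cap bottle, 40 mm diameter, 75 mm high; origin at the centre of its underside.
- tweezers: Bystander: steel forceps lying on the bench near its front edge, 9x127x16 mm, long along its y; origin at the centre of its underside.
There are look-alikes about, which are no part of the job. There is more than one size of the carrier; the job needs the smaller.

How it is judged:
On the way, in this order (a step that is already met when the one before it is completed fails the run):
1. the lid is closed (value of joint lid below 0.03 rad), for 0.2 s.
2. with the lid closed, the T-head is through the slot and below the ledge, still in line with the slot (value of joint lid below 0.03 rad and z of t_key in the frame of carrier below 0.046 m and horizontal distance between t_key and slot below 0.007 m and angle between the y axis of t_key and the y axis of carrier, either way round below 0.35 rad), for 0.1 s.
At the end, for the whole second after the job is handed in: The lid is closed (under 0.03 rad); the T-key stands upright in the slot (within 0.1 rad) with its flange on the lid (within 3 mm) and its T-head under the ledge, its axis within 14 mm of the slot's centre, its handle across the slot (within 15 degrees of square), released and at rest (value of joint lid below 0.03 rad and z of t_key in the frame of carrier below 0.045 m and horizontal distance between t_key and slot below 0.014 m and angle between t_key's own z axis and vertical below 0.1 rad and angle between the y axis of t_key and the y axis of carrier, either way round above 1.309 rad and linear speed of t_key below 0.02 m/s); the robot touches nothing.
It fails at once if the film roll was moved more than 20 mm (distance of film_roll from where it was at the start of the episode above 0.02 m).
It fails at once if the amber bottle was moved more than 20 mm (distance of amber_bottle from where it was at the start of the episode above 0.02 m).
It fails at once if the forceps were moved more than 20 mm (distance of tweezers from where it was at the start of the episode above 0.02 m).
It also fails if it takes over 61 s, if anything falls off the work surface, if the arm or the gripper's body presses on something with over 40 N, if the wrist force passes 120 N, or if a joint passes its speed limit or range.

## Working session

There is one attempt and no reset: what is moved stays moved. The work goes in short steps, each a Python script; the robot and the scene stay as the last script left them, time stands still between calls to the robot, and variables do not carry over. Pictures are saved under pics/ and viewed, and the job is handed in when it is done.

```bash
mkdir -p pics; ls; python3 - <<'E'
from plant import r, vision
import cv2
for n in("side","top"):
    im=vision.get_image(n); cv2.imwrite(f"pics/{n}0.png",im[:,:,::-1])
    p=vision.camera_params(n); print(n,p)
print(r.read_t(),r.read_eef_pos(),r.read_tcp_rot())
E
```

```text
pics
side {'intrinsics': array([[475.19200815,   0.        , 321.09374517],
       [  0.        , 475.19200815, 243.40463053],
       [  0.        ,   0.        ,   1.        ]]), 'k1': -0.04944640085020614, 'xyz': array([0.4613626 , 0.80044308, 0.66189337]), 'rotation': array([-2.19013087,  0.02009876, -3.00505057])}
top {'intrinsics': array([[570.68305172,   0.        , 321.57297522],
       [  0.        , 570.68305172, 231.00594964],
       [  0.        ,   0.        ,   1.        ]]), 'k1': -0.09396743154817644, 'xyz': array([ 0.41786029, -0.0200062 ,  1.6197363 ]), 'rotation': array([-3.02933879,  0.01917853, -1.59726991])}
0.1 [0.20679734 0.58915714 0.25242956] [-3.14126310e+00  1.91740577e-03  1.23302455e+00]
```

View pics/side0.png

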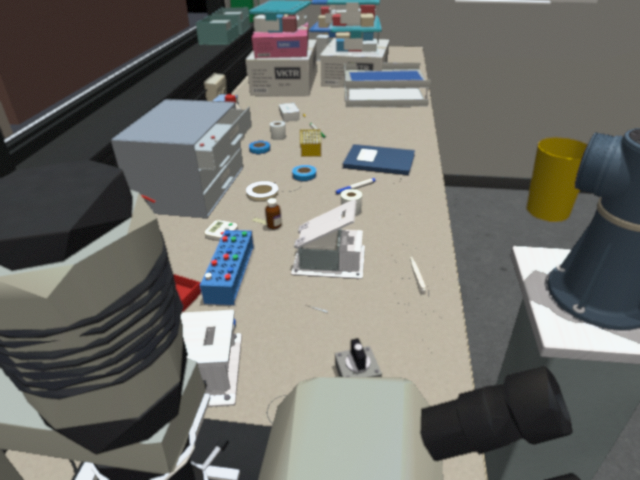

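View pics/top0.png

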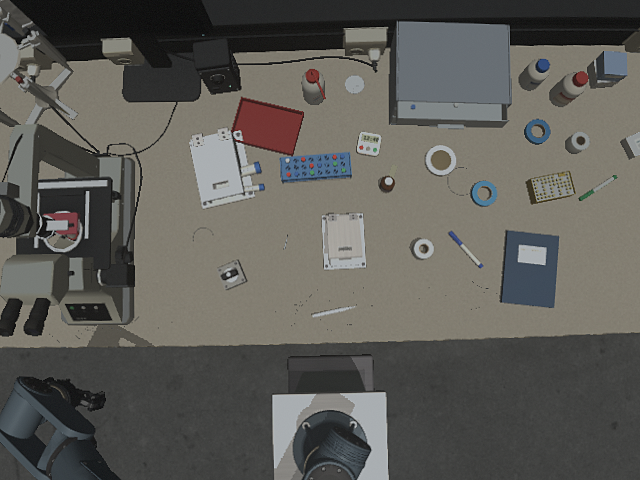

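The smaller carrier with its lid open is at top (344,240) / side (335,250). The look-alike at top (222,165) / side (210,350) looks larger. The stand with the key is at top (232,274) / side (357,360). I'll confirm this with crops and the networks.

```bash
cat > h.py <<'E'
import numpy as np, cv2
from scipy.spatial.transform import Rotation as R
from plant import r, vision
def cam(n):
    p=vision.camera_params(n); return np.array(p["intrinsics"]),p["k1"],np.array(p["xyz"]),R.from_euler('xyz',p["rotation"]).as_matrix()
def proj(n,P):
    K,k,t,M=cam(n); q=(np.atleast_2d(P)-t)@M; s=q[:,:2]/q[:,2:]
    s=s*(1+k*(s**2).sum(1,keepdims=True)); return s*[K[0,0],K[1,1]]+[K[0,2],K[1,2]]
def ray(n,px):
    K,k,t,M=cam(n); d=np.array([(px[0]-K[0,2])/K[0,0],(px[1]-K[1,2])/K[1,1]]); s=d.copy()
    for _ in range(30): s=d/(1+k*(s@s))
    v=M@np.array([*s,1]); return t,v/np.linalg.norm(v)
def atz(n,px,z):
    t,v=ray(n,px); return t+v*(z-t[2])/v[2]
def tri(a,pa,b,pb):
    t1,v1=ray(a,pa);t2,v2=ray(b,pb)
    s=np.linalg.lstsq(np.stack([v1,-v2],1),t2-t1,rcond=None)[0]
    A=t1+s[0]*v1;B=t2+s[1]*v2; return (A+B)/2,np.linalg.norm(A-B)
def crop(n,name,c,w,h,f,pts=None,im=None):
    if im is None: im=vision.get_image(n)
    x0,y0=int(c[0]-w/2),int(c[1]-h/2)
    o=cv2.resize(im[max(y0,0):y0+h,max(x0,0):x0+w,::-1],None,fx=f,fy=f,interpolation=cv2.INTER_CUBIC)
    if pts is not None:
        for p in pts: cv2.circle(o,(int((p[0]-max(x0,0)+.5)*f),int((p[1]-max(y0,0)+.5)*f)),2,(0,0,255),-1)
    cv2.imwrite("pics/"+name,o); return o
E
python3 - <<'E'
from h import *
import pickle
for n in("side","top"):
    vision.get_image(n)
    for q in("key_handle","slot","t_key","stand","carrier","film_roll","amber_bottle","tweezers"):
        print(n,q,[(np.round(d["location"],1).tolist(),round(d["p"],2)) for d in vision.tip_of(q,n)][:4])
T=vision.get_image("top");S=vision.get_image("side")
a=crop("top","a.png",(344,240),80,80,5,im=T);b=crop("top","b.png",(232,274),80,80,5,im=T)
cv2.imwrite("pics/ab.png",np.hstack([a,b]))
a=crop("side","a2.png",(330,240),100,100,4,im=S);b=crop("side","b2.png",(357,360),100,100,4,im=S)
cv2.imwrite("pics/ab2.png",np.hstack([a,b]))
E
```

```text
side key_handle [([360.8, 355.3], 0.64)]
side slot [([350.0, 238.1], 0.63), ([209.3, 337.0], 0.62)]
side t_key [([354.6, 373.1], 0.88), ([350.3, 238.8], 0.27)]
side stand [([359.4, 371.8], 0.78), ([351.4, 238.7], 0.35)]
side carrier [([320.1, 258.3], 0.72), ([350.6, 211.9], 0.71)]
side film_roll [([349.4, 212.2], 0.56)]
side amber_bottle [([273.8, 223.9], 0.61), ([321.0, 256.6], 0.17)]
side tweezers [([413.5, 276.8], 0.74)]
top key_handle [([227.6, 277.2], 0.55)]
top slot [([221.0, 181.3], 0.93), ([347.1, 255.9], 0.65)]
top t_key [([230.7, 273.0], 0.61)]
top stand [([233.9, 273.6], 0.94)]
top carrier [([344.5, 237.3], 0.89), ([220.0, 160.7], 0.8)]
top film_roll [([420.3, 249.7], 0.54), ([333.5, 310.8], 0.38)]
top amber_bottle [([384.3, 187.0], 0.5)]
top tweezers [([333.1, 313.5], 0.64)]
```

View pics/ab.png

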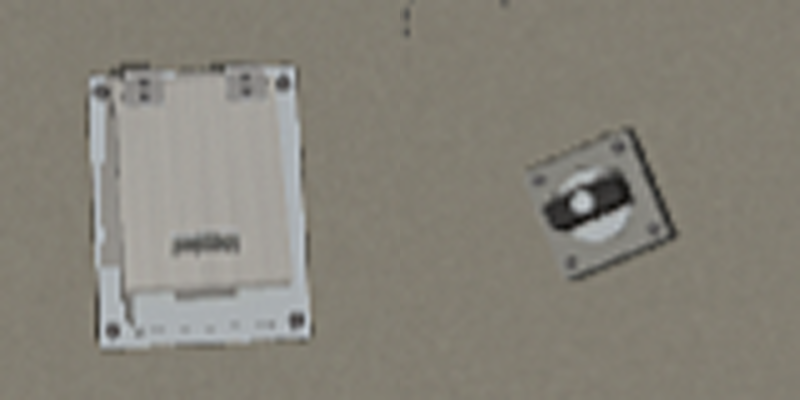

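View pics/ab2.png

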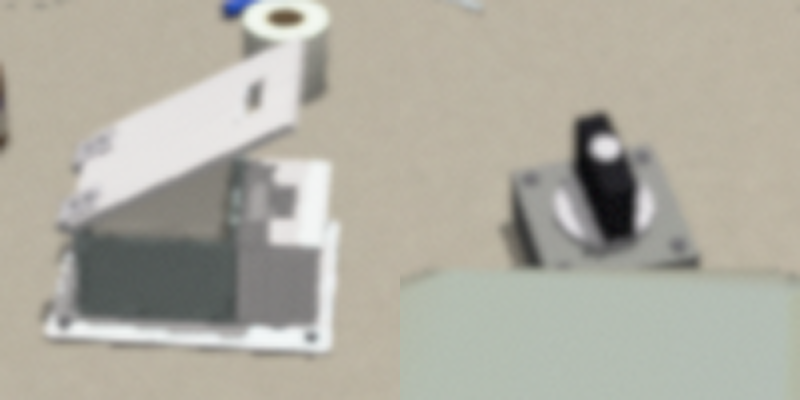

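```bash
python3 - <<'E'
from h import *
from scipy.optimize import least_squares
f=lambda c,o,k:np.array([o[0]+c[0]/k-.5,o[1]+c[1]/k-.5])
top=lambda c:f(c,(304,200),5); topb=lambda c:f((c[0]-400,c[1]),(192,234),5)
sd=lambda c:f(c,(280,190),4); sdb=lambda c:f((c[0]-400,c[1]),(307,310),4)
print("button",tri("top",topb((581,202)),"side",sdb((604,148))))
# carrier fit
L=lambda d,y,a,t=3:(49-d*np.cos(a)+t*np.sin(a)*1,y,63+d*np.sin(a)+t*np.cos(a))
def pts(a):return [("side",sd((75,150)),L(5,-44,a)),("side",sd((300,40)),L(143,-44,a)),("side",sd((297,122)),L(143,44,a)),("side",sd((62,222)),L(5,44,a)),
 ("side",sd((330,162)),(-90,-40,60)),("side",sd((325,248)),(-90,40,60)),
 ("top",top((122,77)),L(5,44,a)),("top",top((293,77)),L(5,-44,a)),("top",top((126,293)),L(143,44,a)),("top",top((291,283)),L(143,-44,a))]
def res(p,full=False):
    x,y,w,a=p;o=[]
    for n,px,P in pts(a):
        W=R.from_euler('z',w).apply(np.array(P)/1000)+[x,y,0]
        o.append(proj(n,W)[0]-px)
    return np.array(o) if full else np.ravel(o)
s=least_squares(res,[.52,-.05,0,.5],loss='soft_l1')
print(s.x,np.round(res(s.x,True),1).tolist())
# stand corners top (z=32)
st=[atz("top",topb(c),.032) for c in((528,168),(628,130),(572,278),(668,232))]
print(np.round(st,4), np.mean(st,0))
E
```

```text
button (array([0.48482624, 0.26388802, 0.0715703 ]), np.float64(0.0038519532676314873))
[ 0.59206062 -0.05573193  0.01195526  0.51938653] [[4.8, -4.1], [1.5, -0.1], [-0.6, 1.1], [1.7, 0.2], [0.3, -0.1], [-0.5, -0.7], [-0.8, -0.0], [-3.0, -1.3], [-0.1, -1.4], [0.7, -0.7]]
[[0.5043 0.3009 0.032 ]
 [0.5242 0.2442 0.032 ]
 [0.4424 0.2766 0.032 ]
 [0.4666 0.2224 0.032 ]] [0.48436439 0.26103718 0.032     ]
```

```bash
python3 - <<'E'
from h import *
print(r.read_t())
print(proj("top",[[.207,.59,.25],[.15,.42,.30],[.542,-.056,.07]]))
import math
q=r.inverse_kinematics([.16,.42,.30],[math.pi,0,1.233]);print(q)
r.line_to([.17,.43,.30],feed=.3)
psi=math.pi/2+.012
for y in(psi,psi-math.pi):
    print(r.inverse_kinematics([.542,-.056,.20],[math.pi,0,y]), r.inverse_kinematics([.484,.262,.1],[math.pi,0,.35 if y>0 else .35-math.pi]))
print(r.read_t())
E
```

```text
1.1
[[ 82.82224882 388.10275688]
 [144.64889878 416.19010348]
 [344.49960108 249.09284776]]
[ 9.57263413e-01  2.26251710e-01  1.79255766e+00 -4.44089210e-16
  1.12278328e+00 -2.75736587e-01]
[-3.08104259e-01  4.91777107e-01  1.68864817e+00 -4.44089210e-16
  9.61167376e-01 -1.89090059e+00] [ 2.93078630e-01  6.55195373e-01  1.74388954e+00 -4.44089210e-16
  7.42507744e-01 -5.69213702e-02]
[-3.08104259e-01  4.91777107e-01  1.68864817e+00 -4.44089210e-16
  9.61167376e-01  1.25069207e+00] None
1.8167
```

```bash
python3 - <<'E'
from h import *
import math
r.gripper_to(0.0)
r.move_pose([.545,-.056,.20],[math.pi,0,.012])
print(r.read_t(),r.read_wrist_force())
hit=r.line_to([.545,-.056,.070],feed=.08,threshold=15)
print(hit,r.read_eef_pos(),r.read_wrist_force(),r.read_t())
crop("side","lid1.png",(330,240),160,120,5)
E
```

```text
4.8083 [-0.96094076 -0.46783432  0.4098124 ]
True [ 0.5442701  -0.05587193  0.08794649] [-2.34191643  0.88025046 12.59061172] 6.075
```

View pics/lid1.png

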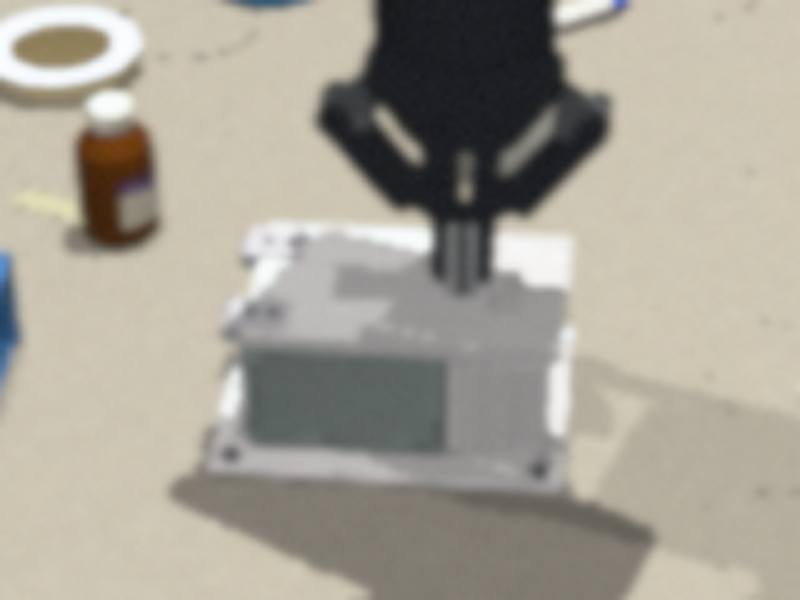

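The lid is down: the tip stopped at z = 0.066, which is the expected top of the closed lid. I'll move to a hover near the stand and measure the slot and the key handle.

```bash
python3 - <<'E'
from h import *
import math
r.line_to([.545,-.056,.20],feed=.3)
r.gripper_to(0.05)
r.move_pose([.40,.12,.22],[math.pi,0,.35])
for n in("side","top"):
    im=vision.get_image(n); cv2.imwrite(f"pics/{n}2.png",im[:,:,::-1])
    for q in("key_handle","slot","stand","carrier"):
        print(n,q,[(np.round(d["location"],1).tolist(),round(d["p"],2)) for d in vision.tip_of(q,n)][:3])
    if n=="top":
        a=crop(n,"a.png",(344,240),80,80,5,im=im);b=crop(n,"b.png",(232,274),80,80,5,im=im)
    else:
        a=crop(n,"a.png",(330,240),80,80,5,im=im);b=crop(n,"b.png",(357,350),80,80,5,im=im)
    cv2.imwrite(f"pics/ab_{n}.png",np.hstack([a,b]))
print(r.read_t())
E
```

```text
side key_handle [([360.2, 353.0], 0.92)]
side slot [([207.2, 334.6], 0.94), ([350.2, 239.3], 0.82), ([317.4, 259.3], 0.28)]
side stand [([358.3, 373.5], 0.58)]
side carrier [([319.9, 256.6], 0.88)]
top key_handle [([229.1, 279.3], 0.71)]
top slot [([346.0, 256.7], 0.59), ([219.8, 187.0], 0.57)]
top stand [([231.5, 274.0], 0.86), ([227.3, 274.3], 0.19)]
top carrier [([219.8, 159.1], 0.84), ([342.3, 235.8], 0.65)]
8.6
```

View pics/ab_top.png

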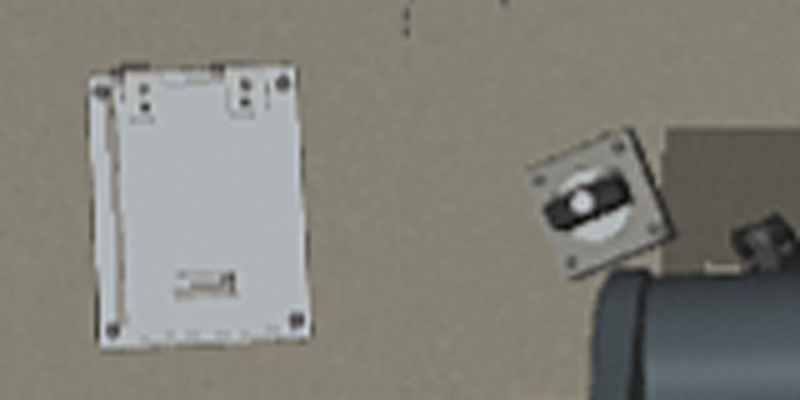

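View pics/ab_side.png

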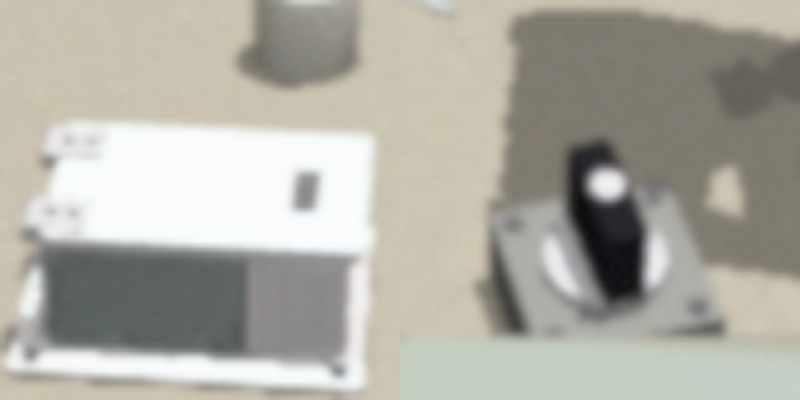

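```bash
python3 - <<'E'
from h import *
from scipy.optimize import least_squares
g=lambda o,f=5:(lambda c:np.array([o[0]+c[0]/f-.5,o[1]+c[1]/f-.5]))
ta,tb,sa,sb=g((304,200)),(lambda c:g((192,234))((c[0]-400,c[1]))),g((290,200)),(lambda c:g((317,310))((c[0]-400,c[1])))
print("slot tri",tri("top",ta((206,284)),"side",sa((306,191))),atz("top",ta((206,284)),.066),atz("side",sa((306,191)),.066))
print("button",tri("top",tb((581,202)),"side",sb((606,184))),atz("top",tb((581,202)),.0725),atz("side",sb((606,184)),.0725))
# handle ends, top
A=atz("top",tb((547,219)),.071);B=atz("top",tb((631,187)),.071);d=A-B;print("handle yaw",np.arctan2(-d[0],d[1]),np.linalg.norm(d),(A+B)/2)
# handle top, side: far end / near end midpoint
A=atz("side",sb((589,148)),.071);print(A)
for P in((.484,.262),):pass
C=[atz("side",sa(c),.066) for c in((374,133),(371,258),(42,247))]; print("lid corners side",np.round(C,4))
C=[atz("top",ta(c),.066) for c in((175,272),(237,272),(237,298),(175,298))]; print("slot corners top",np.round(C,4))
C=[atz("side",sa(c),.066) for c in((297,172),(320,172),(314,211),(292,209))]; print("slot corners side",np.round(C,4))
E
```

```text
slot tri (array([ 0.5240838 , -0.0560221 ,  0.06491623]), np.float64(0.0027911738776238895)) [ 0.52261253 -0.05603425  0.066     ] [ 0.5253693  -0.05456098  0.066     ]
button (array([0.48466141, 0.26380622, 0.07200495]), np.float64(0.0035590876948515602)) [0.4828595 0.2637009 0.0725   ] [0.48642152 0.26418937 0.0725    ]
handle yaw 0.33781626840953105 0.0491055125758518 [0.48226453 0.25959645 0.071     ]
[0.49331577 0.2475608  0.071     ]
lid corners side [[ 0.4987 -0.1039  0.066 ]
 [ 0.4939 -0.0082  0.066 ]
 [ 0.6334 -0.0009  0.066 ]]
slot corners top [[ 0.5296 -0.0393  0.066 ]
 [ 0.5287 -0.0731  0.066 ]
 [ 0.5145 -0.0727  0.066 ]
 [ 0.5154 -0.0389  0.066 ]]
slot corners side [[ 0.5306 -0.0688  0.066 ]
 [ 0.5205 -0.0699  0.066 ]
 [ 0.5206 -0.0398  0.066 ]
 [ 0.5302 -0.0403  0.066 ]]
```

```bash
python3 - <<'E'
from h import *
import math
o=[math.pi,0,.345]; x,y=.4846,.2632
r.move_pose([x,y,.15],o)
print(r.line_to([x,y,.064],feed=.1,threshold=8),r.read_eef_pos(),r.read_wrist_force())
r.gripper_to(0.0)
print(r.read_finger_gap(),r.read_wrist_force(),r.read_moment())
print(r.line_to([x,y,.074],feed=.05),r.read_wrist_force())
print(r.line_to([x,y,.16],feed=.15),r.read_wrist_force(),r.read_finger_gap(),r.read_t())
T=vision.get_image("top");S=vision.get_image("side")
a=crop("top","a.png",(232,274),80,80,5,im=T);b=crop("side","b.png",(357,330),80,80,5,im=S)
cv2.imwrite("pics/g1.png",np.hstack([a,b]))
E
```

```text
False [0.48504088 0.26326693 0.06454885] [ 0.64357258  0.36936145 -0.08390968]
0.015152574669862246 [ 0.02674573 -0.15582341  5.58573154] [-0.0045069   0.06217698  0.02367462]
False [-0.55906064  0.78042677 -2.06021937]
False [ 0.313933    0.72307449 -2.29840985] 0.014954013300978704 11.8333
```

View pics/g1.png

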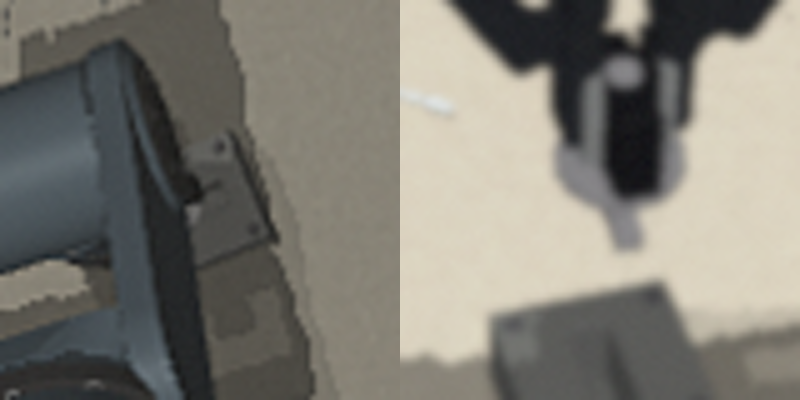

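The key is held and clear of the stand. The side crop shows its button at px (441.7,304) and the T-head below the flange. Next I use the held key to check the side camera, and overlay the model on the carrier to get its yaw.

```bash
python3 - <<'E'
from h import *
p=r.read_eef_pos();print(p,r.read_tcp_rot())
px=np.array([317+226/5-.5,290+72/5-.5]);print("button side",px,atz("side",px,p[2]+.008)); 
px=np.array([317+229/5-.5,290+248/5-.5]);print("head bottom near end",atz("side",px,p[2]-.0565))
# slot/lid refinement by colour thresholds
S=cv2.imread("pics/side2.png");T=cv2.imread("pics/top2.png")
def sl(im,x0,x1,y0,y1,name):
    g=cv2.cvtColor(im,cv2.COLOR_BGR2GRAY).astype(int)[y0:y1,x0:x1];print(name,x0,y0);print(g)
sl(S,345,358,230,246,"side");sl(T,336,355,250,264,"top")
E
```

```text
[0.48363216 0.26288928 0.15874796] [-3.14146276e+00  2.89374888e-03  3.45015118e-01]
button side [361.7 303.9] [0.48276863 0.2639298  0.16674796]
head bottom near end [0.47907138 0.27534063 0.10224796]
side 345 230
[[251 251 251 251 251 251 251 251 251 251 251 251 251]
 [251 251 251 251 251 251 251 251 251 251 251 251 251]
 [251 251 251 250 249 249 249 249 250 250 251 251 251]
 [251 251 250 247 242 239 239 240 243 247 250 251 251]
 [251 250 249 240 221 203 197 200 216 237 248 251 251]
 [251 251 247 232 194 164 155 159 186 230 248 251 251]
 [251 250 246 225 182 152 145 152 186 231 248 251 251]
 [251 250 243 219 172 146 142 154 192 234 248 251 251]
 [251 250 243 216 166 142 140 154 197 236 249 251 251]
 [251 250 242 212 164 142 141 157 204 238 250 251 251]
 [251 250 240 206 161 146 146 167 214 242 250 252 252]
 [251 250 240 213 178 166 168 187 225 245 251 252 252]
 [251 251 246 235 223 218 220 227 240 248 251 252 252]
 [251 251 250 248 246 246 246 247 249 251 252 252 252]
 [251 251 251 251 251 251 251 251 251 251 252 252 252]
 [252 251 251 251 252 251 251 252 251 251 252 252 252]]
top 
[... 442 characters left out ...]
 166 165 164 168 174 120 111  76 173 182 179
  179]
 [180 179 178 183 186 187 152 154 151 153 154 155 111 131 103 176 182 179
  178]
 [179 180 172 163 164 168 130 128 126 125 127 128 132 150 101 178 181 178
  179]
 [179 179 169 138 140 141 147 154 150 149 142 142 148 144 115 159 182 179
  178]
 [178 180 177 148 155 154 155 167 167 168 163 162 166 164 159 163 180 179
  178]
 [177 180 181 169 175 175 174 180 180 182 182 181 182 182 182 181 180 178
  179]
 [179 178 179 181 180 179 180 180 180 179 178 179 180 179 180 179 178 179
  179]
 [178 178 178 179 179 179 179 178 178 178 178 179 179 179 178 179 179 179
  179]
 [178 178 178 179 179 179 179 178 179 179 179 179 178 179 179 179 179 178
  178]]
```

```bash
python3 - <<'E'
from h import *
from scipy.optimize import least_squares
from scipy.ndimage import gaussian_filter
S=cv2.cvtColor(cv2.imread("pics/side2.png"),cv2.COLOR_BGR2GRAY).astype(float)
T=cv2.cvtColor(cv2.imread("pics/top2.png"),cv2.COLOR_BGR2GRAY).astype(float)
# top: plate left/right edges
def cross(v,th,rising):
    for i in range(len(v)-1):
        if (v[i]<th<=v[i+1]) if rising else (v[i]>=th>v[i+1]): return i+(v[i]-th)/(v[i]-v[i+1])
for nm,xs,ris in(("left",(314,332),True),("right",(356,374),False)):
    P=[]
    for y in range(222,262):
        c=cross(T[y,xs[0]:xs[1]],150,ris)
        if c is not None:P.append(atz("top",(xs[0]+c,y),.004)[:2])
    P=np.array(P);k=np.polyfit(P[:,0],P[:,1],1);e=P[:,1]-np.polyval(k,P[:,0]);m=abs(e)<2*np.median(abs(e))+1e-4
    k=np.polyfit(P[m,0],P[m,1],1);print(nm,"yaw",np.arctan(k[0]),e.std(),m.sum(),np.polyval(k,.592))
# side: lid near edge (y=+44) z .066/.060 : vertical crossing
P=[]
for x in range(302,358):
    c=cross(S[238:262,x],200,False)
    if c is not None:P.append(atz("side",(x,238+c),.060)[:2])
P=np.array(P);k=np.polyfit(P[:,0],P[:,1],1);print("side near edge yaw",np.arctan(k[0]),(P[:,1]-np.polyval(k,P[:,0])).std(),np.polyval(k,.592))
P=[]
for y in range(229,246):
    c=cross(S[y,355:372],225,False)
    if c is not None:P.append(atz("side",(355+c,y),.066)[:2])
P=np.array(P);
if len(P)>4:
    k=np.polyfit(P[:,1],P[:,0],1);print("side front edge yaw",-np.arctan(k[0]),(P[:,0]-np.polyval(k,P[:,1])).std(),np.polyval(k,-.0555),len(P))
# slot rect fit in side & top
def fit(im,n,box,x0):
    a,b,c,d=box;f=6;sub=im[c:d,a:b]
    def model(p):
        x,y,w,lo,hi,sg=p
        q=R.from_euler('z',w).apply(np.array([[-6,-16.5,0],[6,-16.5,0],[6,16.5,0],[-6,16.5,0]])/1e3)+[x,y,.066]
        u=(proj(n,q)-[a,c]+.5)*f*16
        m=np.zeros(((d-c)*f,(b-a)*f),np.uint8);cv2.fillPoly(m,[np.round(u).astype(int)],255,cv2.LINE_AA,4)
        m=gaussian_filter(m/255.,sg*f);m=m.reshape(d-c,f,b-a,f).mean((1,3));return hi+(lo-hi)*m
    g=lambda p:np.minimum(model(p),252).ravel()-sub.ravel()
    s=least_squares(g,x0,diff_step=[2e-4,2e-3,.02,.01,.01,.05],x_scale=[.01,.01,.1,50,50,1],method='trf')
    print(n,np.round(s.x,4),np.sqrt((s.fun**2).mean()))
fit(S,"side",(345,358,230,246),[.5254,-.0546,.02,130,252,.8])
fit(T,"top",(332,358,248,266),[.5226,-.056,.02,140,179,.5])
E
```

```text
left yaw 0.031320511893720135 0.0007100993986068717 37 0.005049611255125685
right yaw 0.023060100894046906 0.0006788154448182424 40 -0.11353111967814843
side near edge yaw 0.017258000851638675 0.0002204016597122754 -0.016278069197577634
side front edge yaw 0.03126242814990175 0.00029862269356478814 0.4972300401728749 17
side [ 5.255000e-01 -5.460000e-02 -8.500000e-03  1.320142e+02  2.972397e+02
  1.357600e+00] 3.5059878374793807
top [ 5.224000e-01 -5.620000e-02  1.880000e-02  1.418797e+02  1.786969e+02
  4.763000e-01] 7.811501360033864
```

```bash
python3 - <<'E'
from h import *
import math
o=[math.pi,0,.024]; x,y=.5257,-.0558
r.move_pose([x,y,.17],o)
r.line_to([x,y,.135],feed=.1); r.hold(.3)
p=r.read_eef_pos();print(p,r.read_tcp_rot(),r.read_wrist_force())
S=vision.get_image("side");cv2.imwrite("pics/side3.png",S[:,:,::-1])
q=R.from_euler('z',.024).apply(np.array([[-6,-16.5,0],[6,-16.5,0],[6,16.5,0],[-6,16.5,0]])/1e3)+[.5255,-.0546,.066]
kb=np.array([p[0],p[1]+.0013,0])+np.array([[0,0,p[2]+.008],[0,0.015,p[2]-.0565],[0,-.015,p[2]-.0565]])
crop("side","h3.png",(340,225),80,80,7,im=S,pts=np.vstack([proj("side",q),proj("side",kb)]))
print(r.read_t())
E
```

```text
[ 0.52606286 -0.05586596  0.1355736 ] [ 3.14120175e+00 -1.17849772e-03  2.40673429e-02] [-0.84207858  0.10456306 -1.82525736]
14.0083
```

View pics/h3.png

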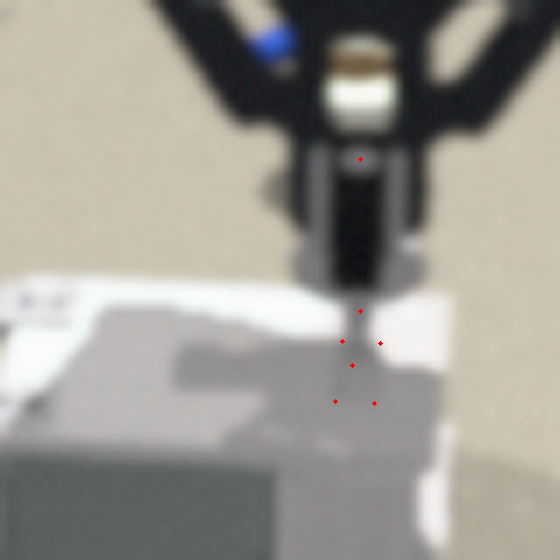

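```bash
python3 - <<'E'
from h import *
x,y=.5257,-.0558
print(r.line_to([x,y,.100],feed=.03,threshold=5),r.read_eef_pos(),r.read_wrist_force(),r.read_moment(),r.read_t())
E
```

```text
False [ 0.52586451 -0.05585157  0.10019675] [ 0.12089893  0.14890028 -2.38069519] [ 0.01536735 -0.03662159  0.00768415] 15.325
```

```bash
python3 - <<'E'
from h import *
x,y=.5257,-.0558
print(r.line_to([x,y,.094],feed=.02,threshold=5),r.read_eef_pos(),r.read_wrist_force(),r.read_moment(),r.read_t())
r.hold(.3)
S=vision.get_image("side");crop("side","h4.png",(340,235),80,80,7,im=S)
for a in(math.pi/2+.024,-math.pi/2+.024) if (math:=__import__("math")) else 0:
    print(r.inverse_kinematics([x,y,.098],[math.pi,0,a]))
print(r.read_qpos())
E
```

```text
True [ 0.5261036  -0.0559006   0.09861657] [-0.15957464 -0.83141505  5.48567533] [3.27295365e-02 1.24967699e-01 1.10364505e-04] 15.5583
[-3.17290000e-01  6.40579485e-01  1.80001362e+00 -4.44089210e-16
  7.00999546e-01 -1.91208633e+00]
[-3.17290000e-01  6.40579485e-01  1.80001362e+00 -4.44089210e-16
  7.00999546e-01  1.22950633e+00]
[-3.17237213e-01  6.39492049e-01  1.79956289e+00 -4.52861693e-05
  7.01220326e-01 -3.41244134e-01]
```

View pics/h4.png

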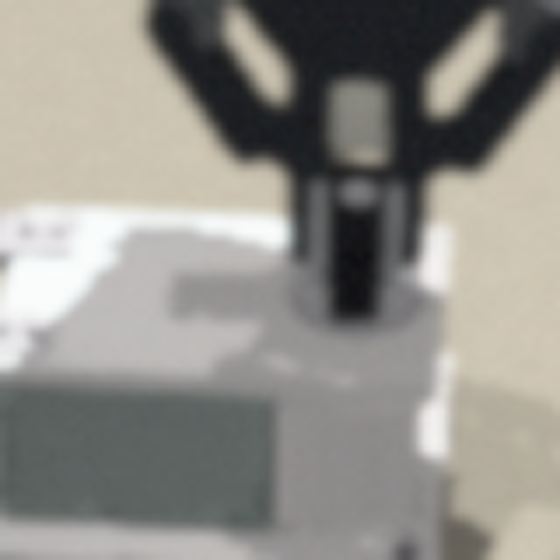

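The flange rests on the lid at TCP z = 0.0986, as expected. I'll do the quarter turn in steps about the key axis, with the load relieved slightly.

```bash
python3 - <<'E'
from h import *
import math
off=.001; kx,ky=.5257+.0,-.0558+off
r.hold(.2)
for i in range(7):
    t=-math.pi/2*i/6
    w=.024+t
    x=kx+off*math.sin(t)*1; y=ky-off*math.cos(t)
    r.move_pose([x,y,.0990],[math.pi,0,w])
    f=r.read_wrist_force();m=r.read_moment();print(i,np.round(f,1),np.round(m,2))
    if np.linalg.norm(f)>25: print("stop");break
print(r.read_eef_pos(),r.read_tcp_rot(),r.read_t())
S=vision.get_image("side");crop("side","h5.png",(340,235),80,80,7,im=S)
E
```

```text
0 [-0.6  0.4 -2.2] [ 0.01 -0.06  0.01]
1 [ 0.9  0.3 -2. ] [0.01 0.03 0.01]
2 [ 0.3  0.4 -1.1] [-0.   -0.04 -0.02]
3 [ 0.1  0.4 -2. ] [-0.06 -0.03  0.03]
4 [-0.3  0.1 -1.6] [-0.02  0.03  0.03]
5 [-0.4  0.1 -2. ] [-0.01  0.03 -0.03]
6 [-0.4  0.6 -1.2] [-0.02  0.    0.02]
[ 0.52471631 -0.05479794  0.09900902] [-3.14154231e+00 -1.83287520e-05 -1.54128153e+00] 18.5083
```

View pics/h5.png

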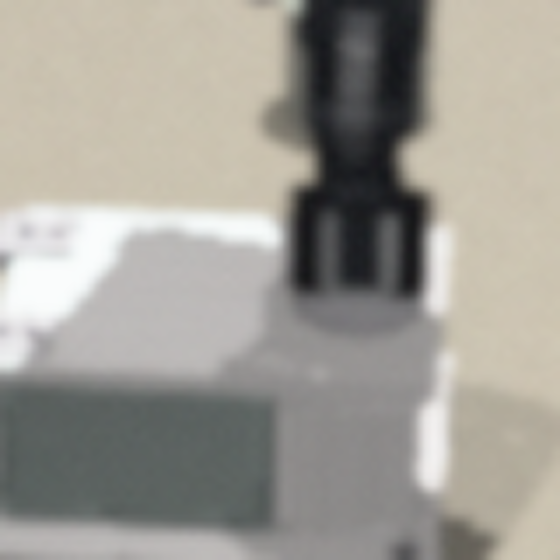

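```bash
python3 - <<'E'
from h import *
import math
p=r.read_eef_pos()
print(r.line_to([p[0],p[1],.0975],feed=.01,threshold=3),r.read_wrist_force(),r.read_eef_pos())
r.gripper_to(.045); r.hold(.2); print(r.read_wrist_force())
r.line_to([p[0],p[1],.20],feed=.08)
r.move_pose([.42,.20,.25],[math.pi,0,-1.0]); r.hold(.3)
print(r.read_wrist_force(),r.read_t())
T=vision.get_image("top");S=vision.get_image("side")
cv2.imwrite("pics/top6.png",T[:,:,::-1])
a=crop("top","a.png",(344,240),80,80,5,im=T);b=crop("side","b.png",(335,235),80,80,5,im=S)
cv2.imwrite("pics/f.png",np.hstack([a,b]))
E
```

```text
True [-0.72302553 -0.15177714  5.64429313] [ 0.52479163 -0.05483688  0.09864183]
[ 0.69021339 -0.38931583  0.2861227 ]
[-0.36060553 -0.38220616 -0.0447692 ] 22.1833
```

View pics/f.png

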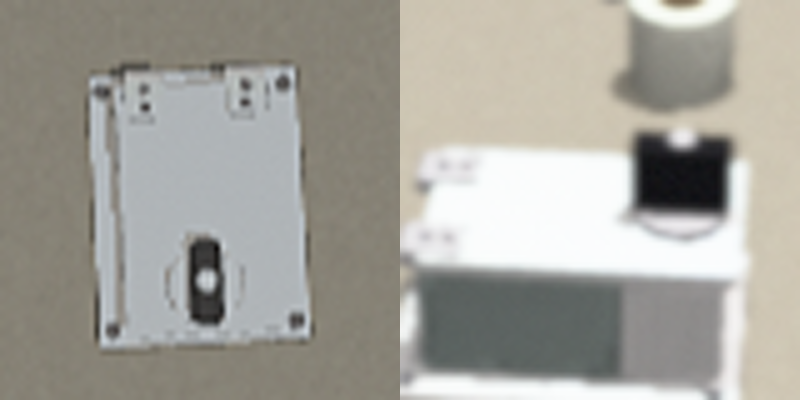

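View pics/top6.png

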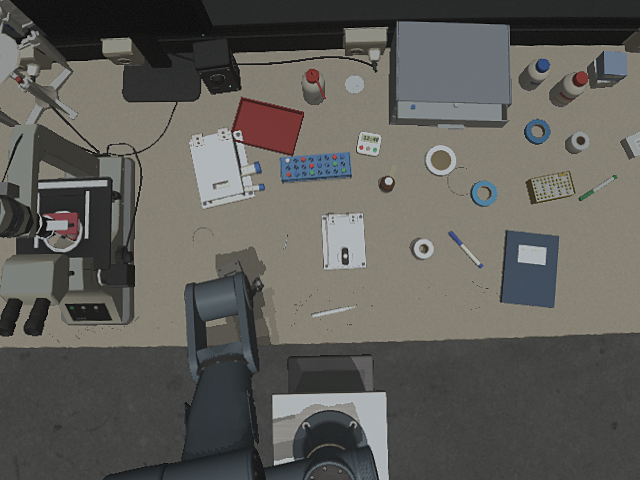

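The handle lies across the slot at top (345,256). The flange is on the closed lid, the arm is clear, and the film roll (423,249), bottle (387,184) and forceps (333,311) are where they started.

```bash
python3 -c "
from plant import r
r.sign_off()"
```

```text
the job is handed in; nothing more can be done
```

The job is done and handed in at about 22 s of the 61 s allowed. `sign_off` gives no verdict, so success rests on my own checks below.

- **Lid:** I pressed it shut with closed fingertips. They stopped at 66 mm above the bench, which is the height of the closed lid's top face.
- **Key insertion:** I took the T-key from its stand and put it through the slot on the first try. The flange met the lid with the tool at 98.6 mm, where 98.5 mm was expected.
- **Quarter turn:** I turned the key 90° clockwise. The wrist force stayed under 3 N.
- **Release:** I set the key down, opened the gripper and backed away. The wrist force afterwards was near zero.
- **Last pictures:** they show the handle squarely across the slot, the key upright with its flange on the flat lid, and the arm clear. The film roll, bottle and forceps look unmoved.

One disagreement: the two cameras placed the slot about 3 mm apart. The side camera agreed with the held key to about 1 mm, so I used that one, and the key went in without touching the slot's edges. I had no direct measurement of the lid angle or of the T-head under the ledge; both are inferred from the contact heights and the free turn.

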